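# Key the trimming disc onto the pottery wheel

### The arm

A 7-joint arm with a two-finger parallel gripper is mounted at the origin on the work surface. World frame = base frame: x ahead of the robot, y to its left, z up, the work surface at z = 0. Lengths are in m, angles in rad, forces in N, time in s.
With the tool pointing down it reaches from about 0.4 to 0.9 m from the base axis. Payload 5.5 kg.
Tool frame: the origin (TCP) lies midway between the tips of the shut fingers; the grasp point (between the pads) lies 19 mm behind it; x points along the fingers, y is the direction in which the jaws open and shut, and the axes are right-handed (so a half turn about x gives the same grasp; the last joint's range is limited). The gripper opens to 92 mm and grips with 3 to 60 N. Pads are 19 mm wide; open, the fingers measure 130 mm over their backs; the gripper's body (75 mm by 190 mm) begins 47 mm behind the grasp point.
Start: joints at [1.373, 0.501, -0.427, 1.55, 0.221, 1.138, -0.21], TCP at [0.289, -0.582, 0.227] pointing down, gripper open.
Joint ranges: [-2.88, 2.88], [-0.31, 2.03], [-1.54, 1.56], [0.2, 2.42], [-1.41, 4.55], [0.19, 2.02], [-2.57, 2.57]. Speed limits (rad/s): [2.57, 2.57, 3.14, 3.14, 3.14, 3.14, 3.14].

### API

Orientations are given as a 3x3 rotation matrix whose columns are the frame's x, y, z axes.
In Python, from rig import r gives the robot as it stands.
- The arm moves only by the tool drive_tool, never from a script. Its argument "targets" is one flat list of numbers, 4 for each row, row after row: the shift along the tool's x, y, z in mm, then the turn about the tool's x in degrees. In form: [dx, dy, dz, yaw, dx, dy, dz, yaw, ...]. A call has 1 to 10 rows; each row shifts and turns the commanded pose from where the row before left it, along the tool's axes as they then stand; what a row does not reach is not made up. A row lasts 1/10 s, in which the tool goes at most 50 mm and 8.59 degrees, less where a joint would pass 70% of its speed; a pose out of reach is approached as far as the arm can. A call with a gripper value outside its range is refused whole. "fingers" is the opening, from -1 (shut) to 1 (fully open), set as the call begins (left out, the last holds). The fingers move at their own pace and stop on an object; "force" is the grip in N (left out, the last holds). Time passes only in rows, so rows that do not move let the fingers close. It gives the time, the measured TCP pose, the force and the opening at its end, in the units of the state.
- r.read_state(): the state, without advancing time (a new reading comes with each control period).
- r.snapshot(name): name is "side" or "top" or "wrist"; returns the picture (384x512x3 uint8, red, green, blue); there is no depth.
- r.calibration(name): a dict with "fovy" (degrees; the focal length in pixels is half the picture's height over the tangent of half this angle, whatever the lens; pixels are square), "cx", "cy" (the principal point, pixels), "camera_from_world" (4x4, takes a point from world to camera coordinates). Camera axes: x right, y down, z forward; pixel columns grow to the right and rows downward; lengths in m; the calibration is good to about 2 mm. A picture is of the moment at which its call begins: read the wrist's pose just before it. calibration takes no time and is no camera call; for the wrist camera it gives the pose at the moment of the call.
- r.finish_job(): hands the job in, once; it reports no verdict.
The state is a dict: "time_s": time; "joint_positions": joint angles; "joint_velocities": joint speeds; "effort": joint torques, N m; "eef_pos": TCP position; "tcp_rot": TCP orientation; "wrist_force": force on the tool from outside, world axes, zero at the start; "moment": the same for the moment, N m; "width": opening from 0.0 (shut) to 1.0 (fully open).
Only numpy, scipy, OpenCV 4.12 (cv2) and the standard library are available. Lean on these libraries where they do the work, as an engineer would, in place of code of your own. Each camera call takes 0.05 s, during which the arm holds its last target. There are 200 camera calls.

### The job

The wooden trimming disc on the small pottery wheel is riding up on the drive key instead of sitting on the wheel head. With a fingertip, push one of its upright stops to turn the disc until the notch in its rim stands over the key, then press down on the hub in the middle until the disc sits fully home on the wheel head. Only push and press the disc, never lift it, and leave the other things around the wheel where they are.

Things in the scene. Friction and masses are not known exactly. Their poses are not given: they have to be found in the camera images.
- wheel: small electric pottery wheel, fixed: light grey housing 280 (its x) x 240 mm, 100 mm high, knob and switch on its front (-x) side; origin under its centre, on the wheel's upright axis. On top is the wheel head, a flat round aluminium plate 210 mm across whose upper face is 130 mm above the work surface; the gearing holds the head still
- drive_key (a point): centre of the flat top of the drive key: an oblong dark steel key, 14 mm wide and 30 mm long, lying radially on the wheel head and standing 9 mm up from it, its middle 81 mm from the axis, in any direction. The disc's rim covers its inner 18 mm at the start; the outer 12 mm shows outside the rim
- disc_centre (a point): wooden trimming disc, 168 mm across, 12 mm thick, always level and centred on the axis; this point is the centre of its underside. It turns both ways without end with a light rub (about 2 N at a stop) and stays where it is left. Its underside is 139 mm above the work surface at the start, resting on the key, and 130 mm when fully home
- notch (a point): point on the middle line of the one notch in the disc's rim, 81 mm from the axis (3 mm inside the rim), at the disc's underside. The notch is open to the outside, straight-sided, 21 mm wide, 22 mm deep and cut through the whole thickness. With the disc home the drive key lies inside it with 3.5 mm play on either side
- hub_top (a point): centre of the flat top of the disc's round aluminium hub cap, on the wheel's axis. The cap is 50 mm across and stands 12 mm above the disc's upper face. It is 163 mm above the work surface at the start and 154 mm when the disc is home
- stop_a (a point): middle (half-way up) of one of the three upright round black rubber stops fixed on the disc: 16 mm thick, 28 mm high above the disc's upper face, 58 mm from the axis. Stop a lies 60 degrees counter-clockwise (from above) of the notch
- stop_b (a point): the same, for the stop opposite the notch (180 degrees from it)
- stop_c (a point): the same, for the stop 60 degrees clockwise (from above) of the notch
- seat (a joint): how far the disc has gone down its snug spigot, in m: 0 riding on the key, 0.009 fully home on the wheel head, negative if lifted. It goes down only when the notch is over the key, and then needs a push of about 6 N (up to about 10 N); it does not fall by itself
- spatula: bystander: loose stainless spatula lying on the worktop to the right of the wheel, 197 mm long along its x, 30 mm wide, 14 mm high; origin under its middle
- bowl: bystander: loose unglazed tea bowl standing on the worktop to the right of the wheel, 120 mm across, 70 mm high; origin under its centre
- cone_holder: bystander: loose terracotta cone holder (30 x 80 mm, 22 mm high, with three slim pale cones to about 70 mm) on top of the white drawer unit; origin under its centre
- tile_stand: bystander: loose clear acrylic tile stand (80 x 85 mm, 105 mm high) on top of the white drawer unit; origin under its centre. The unit is 260 x 280 mm, 130 mm high, to the left of the wheel; its drawer stands half open towards the robot with two dark tiles in it

How it is judged:
By the outcome, as a careful person would: the job done as asked, in the order asked, and still so for the second after the job is handed in, with the robot touching nothing.
It also fails if it takes over 58 s, if anything falls off the work surface, if the arm or the gripper's body presses on something with over 40 N, if the wrist force passes 120 N, or if a joint passes its speed limit or range.

## Working session

There is one attempt and no reset: what is moved stays moved. The work goes in short steps, Python scripts to look and compute and a tool call to move; the robot and the scene stay as the last step left them, time stands still between calls to the robot, and variables do not carry over. Pictures are saved under pics/ and viewed, about 8 in all and at most 12, crops included, and the job is handed in when it is done.

Besides the shell and the picture viewer there is one more tool, called after "Call:" as a command line: name --argument value ..., lists and objects as JSON in quotes. drive_tool: Moves the arm, as the interface text tells. Its arguments: {"type":"object","properties":{"targets":{"type":"array"},"fingers":{"type":"number"},"force":{"type":"number"}},"required":["targets"]}

```bash
mkdir -p pics; python3 - <<'E'
from rig import r
import cv2,numpy as np
s=r.read_state();print(s['time_s'],s['eef_pos'],s['tcp_rot'],s['width'])
for n in ['top','side']:
    im=r.snapshot(n);cv2.imwrite(f'pics/{n}0.png',im[:,:,::-1])
    c=r.calibration(n);print(n,c)
E
```

```text
0.0 [ 0.28867384 -0.58158081  0.22566376] [[-8.39715375e-04  4.44707714e-01 -8.95675356e-01]
 [ 1.80775049e-03 -8.95673533e-01 -4.44708504e-01]
 [-9.99998013e-01 -1.99258613e-03 -5.18097519e-05]] 1.0024809835349004
top {'fovy': 45.86742305474199, 'cx': 252.42388323882008, 'cy': 192.85093884532284, 'camera_from_world': array([[-0.013144  , -0.99976727,  0.01710695,  0.00628564],
       [-0.98060045,  0.00954196, -0.19578485,  0.51873737],
       [ 0.19557606, -0.01934848, -0.98049765,  1.28746581],
       [ 0.        ,  0.        ,  0.        ,  1.        ]])}
side {'fovy': 50.35938276457164, 'cx': 252.8910963868741, 'cy': 186.79715865457726, 'camera_from_world': array([[-0.98149011, -0.19144462,  0.00511071,  0.49530961],
       [-0.14885469,  0.74580802, -0.64931709,  0.12328557],
       [ 0.12049666, -0.63805905, -0.76050063,  1.45576932],
       [ 0.        ,  0.        ,  0.        ,  1.        ]])}
```

View pics/top0.png

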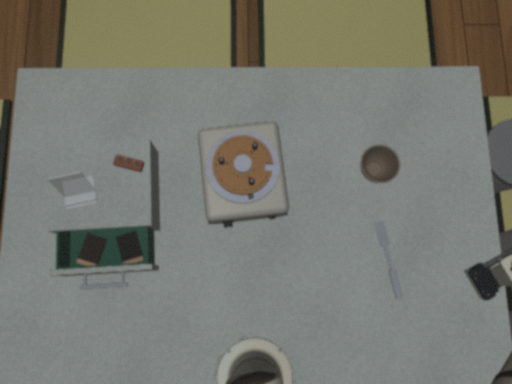

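View pics/side0.png

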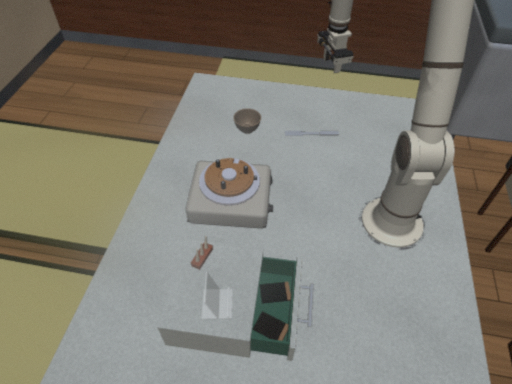

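The top view shows the disc centred near (243,164) with the notch near (268,168) and the key near (251,196). The stops are near (254,147), (222,161) and (251,181). The side view agrees. Next I'll measure these properly.

```bash
cat > h.py <<'E'
import numpy as np,cv2
from rig import r
def cast(n,uv,z,c=None,sz=(384,512)):
    c=c or r.calibration(n);f=sz[0]/2/np.tan(np.radians(c['fovy']/2));T=c['camera_from_world']
    R,t=T[:3,:3],T[:3,3];o=-R.T@t
    d=R.T@np.array([(uv[0]-c['cx'])/f,(uv[1]-c['cy'])/f,1]);return o+d*(z-o[2])/d[2]
def proj(p,c):
    f=192/np.tan(np.radians(c['fovy']/2));q=c['camera_from_world']@np.r_[p,1]
    return np.array([c['cx']+f*q[0]/q[2],c['cy']+f*q[1]/q[2]])
E
python3 - <<'E'
from h import *
im=cv2.imread('pics/top0.png')
hsv=cv2.cvtColor(im,cv2.COLOR_BGR2HSV)
roi=np.zeros(im.shape[:2],np.uint8);cv2.rectangle(roi,(205,125),(283,208),255,-1)
w=cv2.inRange(hsv,(5,80,60),(25,255,255))&roi
cnt=max(cv2.findContours(w,0,1)[0],key=cv2.contourArea)
e=cv2.fitEllipse(cv2.convexHull(cnt));print('disc',e)
C=cast('top',e[0],.151);print('centre',C)
d=cv2.inRange(hsv,(0,0,0),(180,255,85))&roi
n,l,st,ce=cv2.connectedComponentsWithStats(d)
for i in range(1,n):
    if st[i,4]<4: continue
    for z in (.139,.165):
        p=cast('top',ce[i],z)-C; print(st[i,4],ce[i].round(1),z,np.hypot(*p[:2]).round(4),np.degrees(np.arctan2(p[1],p[0])).round(1))
# notch: hull minus disc near rim
h=np.zeros_like(w);cv2.drawContours(h,[cv2.convexHull(cnt)],0,255,-1)
g=h&~w&~d
n,l,st,ce=cv2.connectedComponentsWithStats(g)
for i in range(1,n):
    if st[i,4]<8: continue
    p=cast('top',ce[i],.151)-C; print('gap',st[i,4],ce[i].round(1),np.hypot(*p[:2]).round(4),np.degrees(np.arctan2(p[1],p[0])).round(1))
cv2.imwrite('pics/top0c.png',cv2.resize(im[115:230,190:300],None,fx=5,fy=5,interpolation=2))
E
```

```text
disc ((242.21563720703125, 164.60047912597656), (57.493919372558594, 58.63288879394531), 99.07854461669922)
centre [0.57862403 0.0294352  0.151     ]
35 [254.4 145.8] 0.139 0.0671 -31.1
35 [254.4 145.8] 0.165 0.0599 -34.5
28 [221.4 161. ] 0.139 0.0597 76.5
28 [221.4 161. ] 0.165 0.0572 83.1
28 [250.9 181.1] 0.139 0.0502 -151.9
28 [250.9 181.1] 0.165 0.0553 -155.2
16 [250.  195.3] 0.139 0.0867 -166.2
16 [250.  195.3] 0.165 0.0915 -167.2
gap 303 [242.3 163.1] 0.0044 -1.9
gap 60 [267.6 166.6] 0.0702 -95.1
```

View pics/top0c.png

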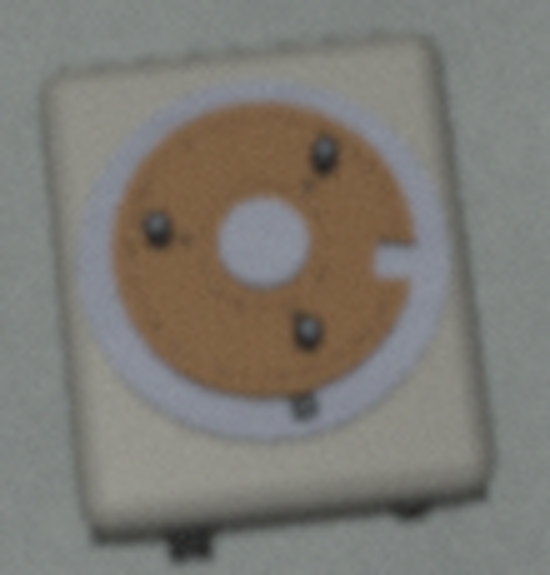

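Call:
drive_tool --targets '[0,0,0,7.4,0,-27,-33,0,0,-27,-33,0,0,-27,-33,0,0,-27,-33,0,0,-27,-33,0,0,-27,-33,0,0,-27,-33,0,0,-27,-33,0,0,-27,-33,0]' --fingers -1

```text
time_s: 1.1
eef_pos: [0.4911, -0.2541, 0.2265]
tcp_rot: [[-0.0, 0.325, -0.946], [0.0, -0.946, -0.325], [-1.0, -0.0, 0.0]]
wrist_force: [0.9, 0.4, -0.2]
width: 0.179
```

Call:
drive_tool --targets '[0,-27,-33,0,0,-27,-33,0,0,-27,-33,0,0,-27,-34,0,0,-27,-34,0,0,-27,-34,0,0,-26,-34,0,0,0,0,0,0,0,0,0]'

```text
time_s: 2.0
eef_pos: [0.6515, 0.0005, 0.2259]
tcp_rot: [[-0.001, 0.329, -0.944], [0.001, -0.944, -0.329], [-1.0, -0.001, 0.001]]
wrist_force: [-0.5, -0.5, 0.4]
width: 0.007
```

```bash
python3 - <<'E'
from h import *
import pickle
s=r.read_state();print(s['time_s'],s['eef_pos'],s['wrist_force'],s['width'])
c=r.calibration('wrist');im=r.snapshot('wrist')[:,:,::-1];cv2.imwrite('pics/w1.png',im);pickle.dump(c,open('w1.pkl','wb'))
C=[.5786,.0294]
print(c)
E
```

```text
2.0 [6.51490699e-01 4.58335118e-04 2.25931337e-01] [-0.51436838 -0.54058837  0.44241853] 0.006534602387774614
{'fovy': 65.08524038472859, 'cx': 254.78591579326292, 'cy': 191.53259205480256, 'camera_from_world': array([[ 0.32807795, -0.94464864, -0.00194972, -0.2123039 ],
       [-0.9133803 , -0.3177437 ,  0.25451007,  0.56312053],
       [-0.2410421 , -0.08171831, -0.96706816,  0.54586856],
       [ 0.        ,  0.        ,  0.        ,  1.        ]])}
```

View pics/w1.png

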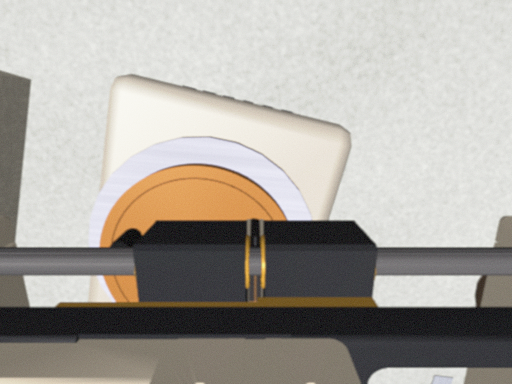

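The wrist view looks towards +x. It shows the back half of the disc and stop b near (130,237), but the finger hides stop a. The shape of the fingers is unclear, so I'll check it from the side and top views.

```bash
python3 - <<'E'
from h import *
o=[]
for n,(u,v) in {'side':(235,165),'top':(245,160)}.items():
    im=r.snapshot(n)[:,:,::-1];cv2.imwrite(f'pics/{n}1.png',im)
    x0,y0=u-50,v-70
    o.append(cv2.resize(im[y0:y0+140,x0:x0+100],None,fx=4,fy=4,interpolation=2))
cv2.imwrite('pics/st1.png',np.hstack(o))
E
```

```text
(no output)
```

View pics/st1.png

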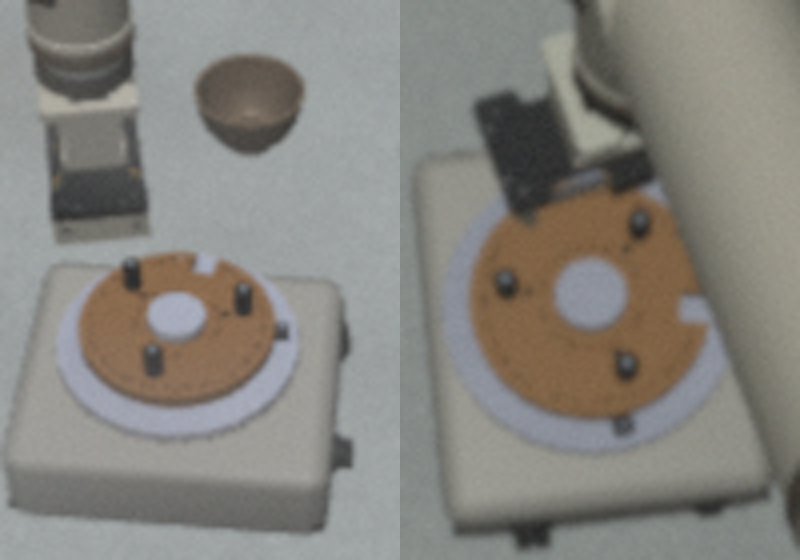

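Call:
drive_tool --targets '[20,0,0,0,20,0,0,0,10,0,0,0,8,0,0,0,0,0,0,0]'

```text
time_s: 2.65
eef_pos: [0.651, -0.0024, 0.1679]
tcp_rot: [[-0.002, 0.325, -0.946], [-0.0, -0.946, -0.325], [-1.0, -0.0, 0.002]]
wrist_force: [-0.1, 0.8, 0.4]
width: 0.008
```

Call:
drive_tool --targets '[0,0,5,0,0,0,8,0,0,0,8,0,0,0,8,0,0,0,8,0,0,0,8,0,0,0,8,0,0,0,0,0]'

```text
time_s: 3.45
eef_pos: [0.6004, -0.0188, 0.1692]
tcp_rot: [[-0.001, 0.326, -0.945], [-0.0, -0.945, -0.326], [-1.0, 0.0, 0.001]]
wrist_force: [0.1, 0.5, 0.4]
width: 0.006
```

```bash
python3 - <<'E'
from h import *
s=r.read_state();print(s['time_s'],s['eef_pos'],s['wrist_force'],s['width'])
o=[]
for n,(u,v) in {'side':(235,165),'top':(245,160)}.items():
    im=r.snapshot(n)[:,:,::-1];cv2.imwrite(f'pics/{n}2.png',im)
    x0,y0=u-50,v-70
    o.append(cv2.resize(im[y0:y0+140,x0:x0+100],None,fx=4,fy=4,interpolation=2))
cv2.imwrite('pics/st2.png',np.hstack(o))
E
```

```text
3.45 [ 0.6004418  -0.0187771   0.16916249] [0.10040543 0.45263775 0.39511172] 0.005740433337817019
```

View pics/st2.png

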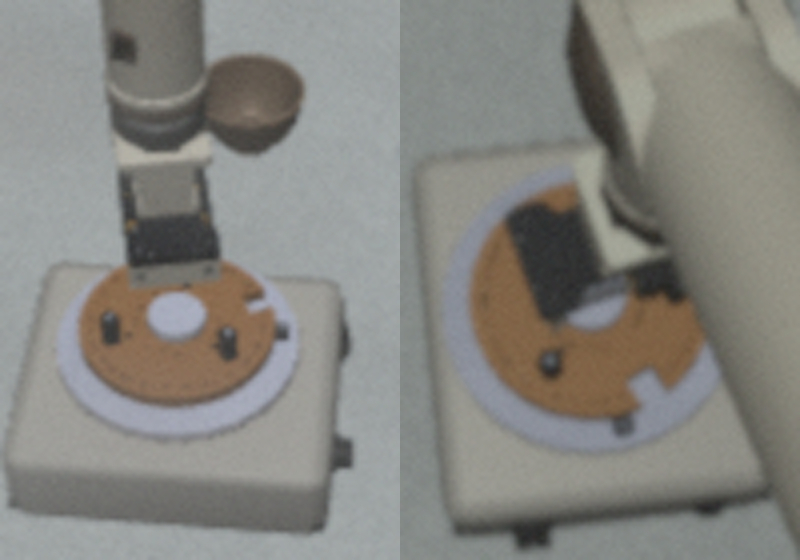

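The stop is being pushed as planned. The notch is at crop (648,382) and the key at (624,424), with about 20 degrees still to turn.

```bash
cat > m.py <<'E'
from h import *
import sys
def meas(fn,C=np.array([.5786,.0294,0])):
    im=cv2.imread(fn);hsv=cv2.cvtColor(im,cv2.COLOR_BGR2HSV)
    c=r.calibration('top')
    roi=np.zeros(im.shape[:2],np.uint8);cv2.rectangle(roi,(205,125),(283,205),255,-1)
    d=cv2.inRange(hsv,(0,0,0),(180,255,85))&roi
    ring=lambda z,r0,r1:cv2.fillPoly(np.zeros_like(roi),[np.int32([proj(C+[r1*np.cos(t),r1*np.sin(t),z],c) for t in np.linspace(0,6.28,80)])],255)&~cv2.fillPoly(np.zeros_like(roi),[np.int32([proj(C+[r0*np.cos(t),r0*np.sin(t),z],c) for t in np.linspace(0,6.28,80)])],255)
    def show(tag,m,z,lo,hi):
        n,l,st,ce=cv2.connectedComponentsWithStats(m)
        for i in range(1,n):
            if lo<st[i,4]<hi:
                p=cast('top',ce[i],z)-C;print(tag,st[i,4],ce[i].round(1),np.hypot(*p[:2]).round(4),np.degrees(np.arctan2(p[1],p[0])).round(1))
    show('dark',d,.165,5,60)
    w=cv2.inRange(hsv,(5,80,60),(25,255,255))
    show('notch',~w&~d&ring(.151,.066,.080),.151,5,90)
meas(sys.argv[1])
E
for i in 0 2; do echo $i; python3 m.py pics/top$i.png; done
```

```text
0
dark 35 [254.4 145.8] 0.0599 -34.4
dark 28 [221.4 161. ] 0.0572 83.1
dark 28 [250.9 181.1] 0.0552 -155.2
dark 16 [250.  195.3] 0.0915 -167.2
notch 43 [268.6 166.7] 0.073 -95.2
notch 9 [215.4 177. ] 0.0814 115.0
2
dark 59 [254.3 146.6] 0.0579 -35.6
dark 28 [232.2 180.8] 0.056 150.5
dark 9 [249.9 195.1] 0.0909 -167.3
notch 9 [215.4 177. ] 0.0814 115.0
notch 46 [256.2 186.1] 0.0718 -148.3
```

Call:
drive_tool --targets '[0,0,3,0,0,0,3,0,0,0,3,0,0,0,3,0,0,0,0,0,0,0,0,0]'

```text
time_s: 4.15
eef_pos: [0.5899, -0.023, 0.1687]
tcp_rot: [[-0.001, 0.325, -0.946], [-0.0, -0.946, -0.325], [-1.0, 0.0, 0.001]]
wrist_force: [0.7, 1.2, -0.2]
width: 0.006
```

```bash
python3 - <<'E'
from h import *
s=r.read_state();print(s['time_s'],s['eef_pos'],s['wrist_force'])
o=[]
for n,(u,v) in {'side':(245,170),'top':(250,185)}.items():
    im=np.mean([r.snapshot(n)[:,:,::-1] for _ in range(4)],0).astype(np.uint8);cv2.imwrite(f'pics/{n}3.png',im)
    o.append(cv2.resize(im[v-35:v+35,u-25:u+25],None,fx=8,fy=8,interpolation=2))
cv2.imwrite('pics/st3.png',np.hstack(o))
E
python3 m.py pics/top3.png
```

```text
4.15 [ 0.58990706 -0.02296764  0.16868799] [ 0.73779959  1.1765088  -0.16444644]
dark 26 [250.  193.5] 0.0865 -166.5
notch 57 [244.9 138.6] 0.0755 -6.2
notch 9 [215.4 177. ] 0.0814 115.0
notch 35 [252.5 188.2] 0.0721 -157.6
```

View pics/st3.png

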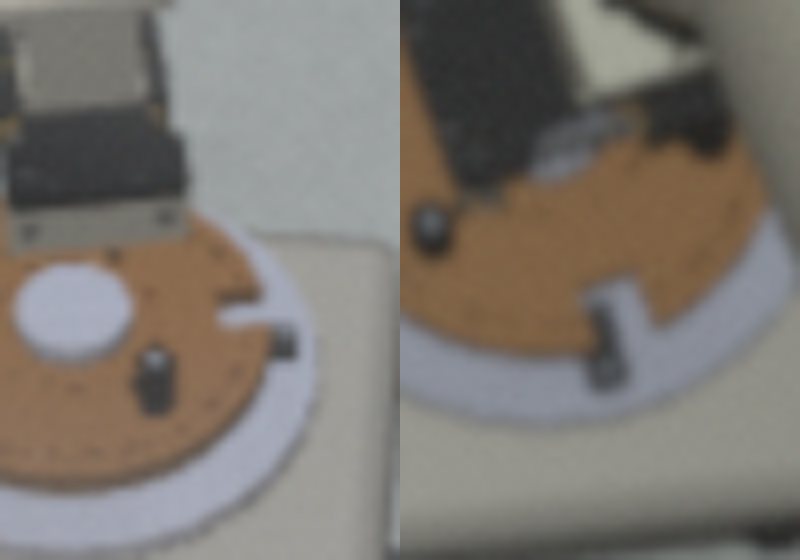

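```bash
python3 - <<'E'
from h import *
C=np.array([.5786,.0294,0])
for t,p,z in [('c',(229,178.1),.175),('notchmid',(252.5,188.5),.151),('in',(251.4,185.1),.151),('mouth',(253.7,191.9),.151),('key',(250.8,195.3),.139),('keytop',(250.5,193),.139)]:
    q=cast('top',p,z)-C;print(t,np.hypot(*q[:2]).round(4),np.degrees(np.arctan2(q[1],q[0])).round(1))
E
```

```text
c 0.0563 140.5
notchmid 0.073 -157.9
in 0.0631 -157.1
mouth 0.083 -158.4
key 0.0872 -164.9
keytop 0.0808 -164.2
```

The notch is about 7° short of the key, so I'll push about 5 mm more.

Call:
drive_tool --targets '[0,0,3,0,0,0,2,0,0,0,0,0,0,0,0,0]'

```text
time_s: 4.95
eef_pos: [0.5856, -0.023, 0.1688]
tcp_rot: [[0.001, 0.326, -0.945], [0.001, -0.945, -0.326], [-1.0, -0.001, -0.001]]
wrist_force: [2.4, 4.3, -3.1]
width: 0.007
```

```bash
cat > look.py <<'E'
from h import *
import sys
k=sys.argv[1]
s=r.read_state();print(s['time_s'],s['eef_pos'],s['wrist_force'])
o=[]
for n,(u,v) in {'side':(245,170),'top':(250,185)}.items():
    im=np.mean([r.snapshot(n)[:,:,::-1] for _ in range(4)],0).astype(np.uint8);cv2.imwrite(f'pics/{n}{k}.png',im)
    o.append(cv2.resize(im[v-35:v+35,u-25:u+25],None,fx=8,fy=8,interpolation=2))
cv2.imwrite(f'pics/st{k}.png',np.hstack(o))
E
python3 look.py 4
```

```text
4.95 [ 0.58560587 -0.02296096  0.16880313] [ 2.37271242  4.27509601 -3.06311974]
```

View pics/st4.png

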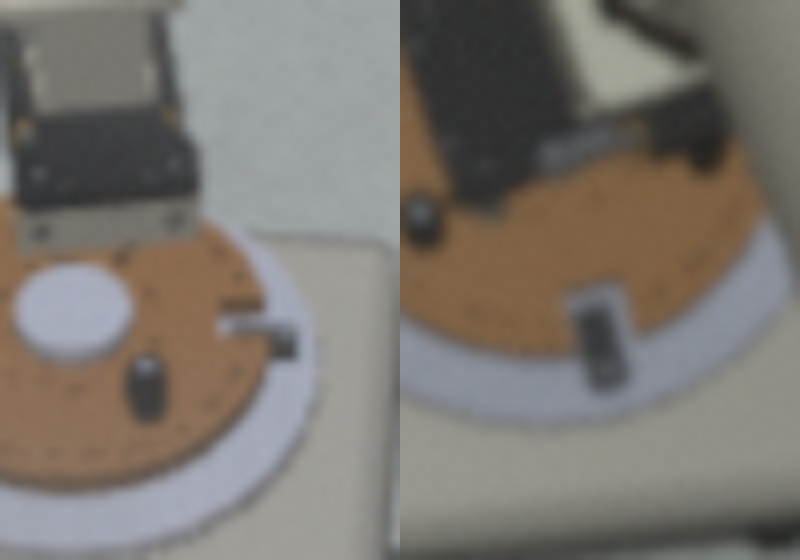

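The notch now nearly frames the key. I'll measure what is left with polar intensity profiles.

```bash
cat > pol.py <<'E'
from h import *
import sys
C=np.array([.5786,.0294,0]);c=r.calibration('top')
def run(fn,zn=.151,zk=.139):
    im=cv2.imread(fn).astype(np.float32)
    A=np.arange(-185,-140,.25)
    def prof(rr,z,ch):
        o=[]
        for R in rr:
            P=np.float32([proj(C+[R*np.cos(a),R*np.sin(a),z],c) for a in np.radians(A)])
            o.append(ch(cv2.remap(im,P[None,:,0],P[None,:,1],1)[0]))
        return np.array(o)
    def edges(v,t):
        s=np.nonzero(np.diff((v>t).astype(int)))[0]
        return [round(float(A[i]+.25*(t-v[i])/(v[i+1]-v[i])),1) for i in s]
    for R in (.066,.070,.074,.078):
        v=prof([R],zn,lambda q:q[:,2]-q[:,0])[0]  # R-B: high on wood
        print('notch',R,edges(v,(v.max()+v.min())/2))
    for R in (.074,.078,.082,.086,.090):
        v=prof([R],zk,lambda q:q.max(1))[0]
        print('key',R,edges(v,(np.median(v)+v.min())/2),v.min())
run(sys.argv[1],*map(float,sys.argv[2:]))
E
python3 pol.py pics/top4.png
```

```text
notch 0.066 [-173.7, -155.1]
notch 0.07 [-173.0, -155.4]
notch 0.074 [-172.4, -156.1]
notch 0.078 [-172.3, -156.4]
key 0.074 [-171.0, -161.3] 60.17871
key 0.078 [-171.1, -162.0] 60.0
key 0.082 [-170.8, -162.2] 63.589844
key 0.086 [-170.8, -161.2] 77.353516
key 0.09 [-170.7, -161.1] 81.33984
```

Call:
drive_tool --targets '[0,0,2,0,0,0,0,0,0,0,0,0]'

```text
time_s: 5.65
eef_pos: [0.5841, -0.0241, 0.1691]
tcp_rot: [[0.001, 0.326, -0.945], [0.001, -0.945, -0.326], [-1.0, -0.0, -0.001]]
wrist_force: [2.1, 3.5, -0.1]
width: 0.004
```

```bash
python3 look.py 5; python3 pol.py pics/top5.png
```

```text
5.65 [ 0.58413166 -0.02414298  0.16905088] [ 2.07451621  3.46211216 -0.12659746]
notch 0.066 [-177.2, -158.9]
notch 0.07 [-177.0, -159.4]
notch 0.074 [-176.6, -160.1]
notch 0.078 [-176.2, -160.6]
key 0.074 [-170.1, -160.0] 60.16211
key 0.078 [-169.7, -160.7] 58.601562
key 0.082 [-169.8, -161.4] 63.981445
key 0.086 [-170.6, -161.0] 76.37695
key 0.09 [-170.8, -161.1] 82.21875
```

The notch went about 2° too far. That may be within the play, but it's marginal, so I'll hop over the stop and nudge it back from the other side.

Call:
drive_tool --targets '[0,0,-4,0,-18,0,0,0,-18,0,0,0,0,-2,20,0,0,-2,20,0,0,0,17,0,0,0,0,0,18,0,0,0,18,0,0,0,0,0,0,0]'

```text
time_s: 7.05
eef_pos: [0.5305, -0.0393, 0.1664]
tcp_rot: [[-0.005, 0.325, -0.946], [-0.0, -0.946, -0.325], [-1.0, -0.001, 0.005]]
wrist_force: [0.1, -0.4, 0.6]
width: 0.008
```

```bash
python3 look.py 6; python3 pol.py pics/top6.png
```

```text
7.05 [ 0.53045318 -0.03927556  0.16638355] [ 0.05837101 -0.42440679  0.57548161]
notch 0.066 [-155.1]
notch 0.07 [-158.1]
notch 0.074 [-155.8, -154.0, -148.0]
notch 0.078 [-160.5, -151.4, -143.8]
key 0.074 [-180.7, -168.0] 49.390625
key 0.078 [-173.8] 51.75
key 0.082 [-178.2, -168.9, -163.2] 51.222656
key 0.086 [-178.5, -169.8, -162.1, -141.8] 70.5
key 0.09 [-170.3, -161.7, -140.8] 79.89551
```

View pics/st6.png

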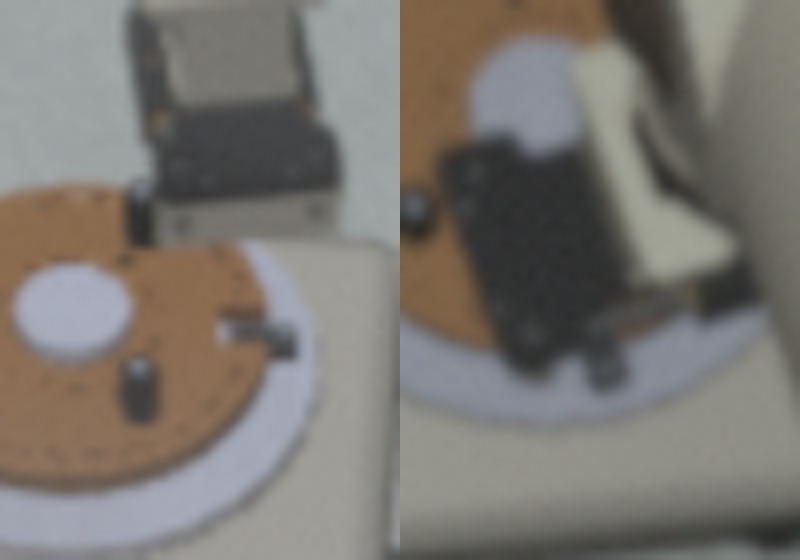

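```bash
cat > sc.py <<'E'
from h import *
import sys
def cang(fn):
    im=cv2.imread(fn);c=r.calibration('side')
    i0=cv2.imread('pics/side0.png');w=cv2.inRange(cv2.cvtColor(i0,cv2.COLOR_BGR2HSV),(5,80,60),(25,255,255))
    roi=np.zeros_like(w);cv2.rectangle(roi,(195,150),(265,205),255,-1)
    e=cv2.fitEllipse(cv2.convexHull(max(cv2.findContours(w&roi,0,1)[0],key=cv2.contourArea)))
    C=cast('side',e[0],.149)
    g=im.max(2).astype(float)[188:206,222:252]; m=np.clip(100-g,0,None)
    v,u=np.mgrid[188:206,222:252];m[:, :]*= 1
    n,l,st,ce=cv2.connectedComponentsWithStats((m>0).astype(np.uint8))
    i=1+np.argmax(st[1:,4]);m*=(l==i)
    p=(np.sum(u*m)/m.sum(),np.sum(v*m)/m.sum());q=cast('side',p,.165)-C
    print(fn,C[:2].round(4),np.round(p,2),st[i,4],np.hypot(*q[:2]).round(4),np.degrees(np.arctan2(q[1],q[0])).round(1))
for f in sys.argv[1:]: cang(f)
E
python3 sc.py pics/side4.png pics/side5.png pics/side6.png
```

```text
Traceback (most recent call last):
  File "sc.py", line 15, in <module>
    for f in sys.argv[1:]: cang(f)
                           ~~~~^^^
  File "sc.py", line 12, in cang
    i=1+np.argmax(st[1:,4]);m*=(l==i)
        ~~~~~~~~~^^^^^^^^^^
ValueError: attempt to get argmax of an empty sequence
```

Call:
drive_tool --targets '[0,0,-2,0,0,0,-2,0,0,0,-2,0,0,0,0,0,0,0,0,0]'

```text
time_s: 7.95
eef_pos: [0.5379, -0.0363, 0.1687]
tcp_rot: [[-0.0, 0.326, -0.945], [0.0, -0.945, -0.326], [-1.0, -0.0, 0.0]]
wrist_force: [-0.5, 0.0, -0.8]
width: 0.004
```

```bash
python3 look.py 7; python3 sc.py pics/side7.png
```

```text
7.95 [ 0.53788068 -0.03633451  0.16867927] [-0.45180213  0.00542201 -0.84200725]Traceback (most recent call last):
  File "sc.py", line 15, in <module>
    for f in sys.argv[1:]: cang(f)
                           ~~~~^^^
  File "sc.py", line 12, in cang
    i=1+np.argmax(st[1:,4]);m*=(l==i)
        ~~~~~~~~~^^^^^^^^^^
    return _wrapfunc(a, 'argmax', axis=axis, out=out, **kwds)
    return bound(*args, **kwds)
ValueError: attempt to get argmax of an empty sequence
```

```bash
sed -i 's/188:206/176:193/g' sc.py; python3 sc.py pics/side{4,5,6,7}.png
```

```text
pics/side4.png [0.5828 0.0329] [237.9  183.79] 32 0.0575 135.6
pics/side5.png [0.5828 0.0329] [237.27 184.  ] 30 0.0571 133.4
pics/side6.png [0.5828 0.0329] [237.03 184.14] 31 0.0573 132.4
pics/side7.png [0.5828 0.0329] [237.01 184.14] 31 0.0572 132.3
```

Call:
drive_tool --targets '[0,0,-1,0,0,0,-1,0,0,0,0,0,0,0,0,0]'

```text
time_s: 8.75
eef_pos: [0.5398, -0.0357, 0.1687]
tcp_rot: [[0.0, 0.326, -0.945], [0.0, -0.945, -0.326], [-1.0, -0.0, -0.0]]
wrist_force: [-0.1, 0.3, 0.3]
width: 0.005
```

```bash
python3 look.py 8; python3 sc.py pics/side8.png
```

```text
8.75 [ 0.53984723 -0.03570404  0.16872724] [-0.09145012  0.30847935  0.34575964]
pics/side8.png [0.5828 0.0329] [237.04 184.12] 31 0.0572 132.4
```

Call:
drive_tool --targets '[0,0,-2,0,0,0,-2,0,0,0,0,0,0,0,0,0]'

```text
time_s: 9.55
eef_pos: [0.5437, -0.0343, 0.1687]
tcp_rot: [[0.0, 0.326, -0.945], [0.0, -0.945, -0.326], [-1.0, -0.0, -0.0]]
wrist_force: [0.6, 0.6, -0.5]
width: 0.003
```

```bash
python3 look.py 9; python3 sc.py pics/side9.png
```

```text
9.55 [ 0.54367334 -0.03434341  0.16872526] [ 0.59172826  0.61237561 -0.45768144]
pics/side9.png [0.5828 0.0329] [237.02 184.14] 31 0.0572 132.3
```

Call:
drive_tool --targets '[0,0,-1,0,0,0,-1,0,0,0,0,0,0,0,0,0]'

```text
time_s: 10.35
eef_pos: [0.5455, -0.0338, 0.1687]
tcp_rot: [[-0.0, 0.326, -0.945], [0.0, -0.945, -0.326], [-1.0, -0.0, 0.0]]
wrist_force: [-0.5, 0.5, 0.5]
width: 0.007
```

```bash
python3 look.py 10; python3 sc.py pics/side10.png
```

```text
10.35 [ 0.54549895 -0.0337903   0.16870318] [-0.48361293  0.53090766  0.50415849]
pics/side10.png [0.5828 0.0329] [237.01 184.12] 31 0.0572 132.4
```

Call:
drive_tool --targets '[0,0,-1,0,0,0,-1,0,0,0,0,0,0,0,0,0]'

```text
time_s: 11.15
eef_pos: [0.5473, -0.0332, 0.1687]
tcp_rot: [[-0.0, 0.326, -0.945], [-0.0, -0.945, -0.326], [-1.0, -0.0, 0.0]]
wrist_force: [-1.0, -0.1, 0.3]
width: 0.004
```

```bash
python3 look.py 11; python3 sc.py pics/side11.png
```

```text
11.15 [ 0.54729251 -0.03317967  0.16869276] [-1.00497106 -0.10602164  0.26922415]
pics/side11.png [0.5828 0.0329] [237.03 184.11] 31 0.0572 132.4
```

Call:
drive_tool --targets '[0,0,-1,0,0,0,0,0,0,0,0,0]'

```text
time_s: 11.85
eef_pos: [0.5479, -0.0331, 0.1686]
tcp_rot: [[-0.001, 0.325, -0.946], [-0.0, -0.946, -0.325], [-1.0, 0.0, 0.001]]
wrist_force: [-2.6, -1.6, 1.3]
width: 0.007
```

```bash
python3 look.py 12; python3 sc.py pics/side12.png
```

```text
11.85 [ 0.54787903 -0.03314391  0.16857957] [-2.64729468 -1.59465915  1.33208626]
pics/side12.png [0.5828 0.0329] [237.19 184.07] 31 0.0573 133.0
```

Call:
drive_tool --targets '[0,0,-1,0,0,0,0,0,0,0,0,0]'

```text
time_s: 12.55
eef_pos: [0.5491, -0.0332, 0.1686]
tcp_rot: [[-0.001, 0.325, -0.946], [-0.001, -0.946, -0.325], [-1.0, 0.0, 0.001]]
wrist_force: [-2.5, -4.2, 0.8]
width: 0.005
```

```bash
python3 look.py 13; python3 sc.py pics/side13.png
```

```text
12.55 [ 0.5490541  -0.03318916  0.16856957] [-2.52941339 -4.19793651  0.84320605]
pics/side13.png [0.5828 0.0329] [237.48 183.93] 28 0.0573 134.1
```

Call:
drive_tool --targets '[0,0,5,0,-18,0,0,0,-17,0,0,0,0,-17,-18,0,0,-17,-19,0,0,-17,-19,0,0,0,0,0,0,0,0,0]'

```text
time_s: 13.75
eef_pos: [0.5812, 0.0339, 0.2039]
tcp_rot: [[0.001, 0.328, -0.945], [0.001, -0.945, -0.328], [-1.0, -0.001, -0.002]]
wrist_force: [-0.1, -0.1, -0.4]
width: 0.003
```

```bash
python3 look.py 14; python3 sc.py pics/side14.png;python3 pol.py pics/top14.png
```

```text
13.75 [0.58124067 0.03386563 0.20392257] [-0.08294199 -0.14399171 -0.37747943]
pics/side14.png [0.5828 0.0329] [237.46 183.92] 29 0.0572 134.1
notch 0.066 [-175.8]
notch 0.07 [-175.3]
notch 0.074 [-174.9]
notch 0.078 [-174.7]
key 0.074 [-170.0, -159.1] 60.24707
key 0.078 [-170.0, -159.0] 59.539062
key 0.082 [-170.0, -158.6] 65.1582
key 0.086 [-169.8, -157.5] 73.765625
key 0.09 [-169.7, -157.2] 79.15625
```

View pics/st14.png

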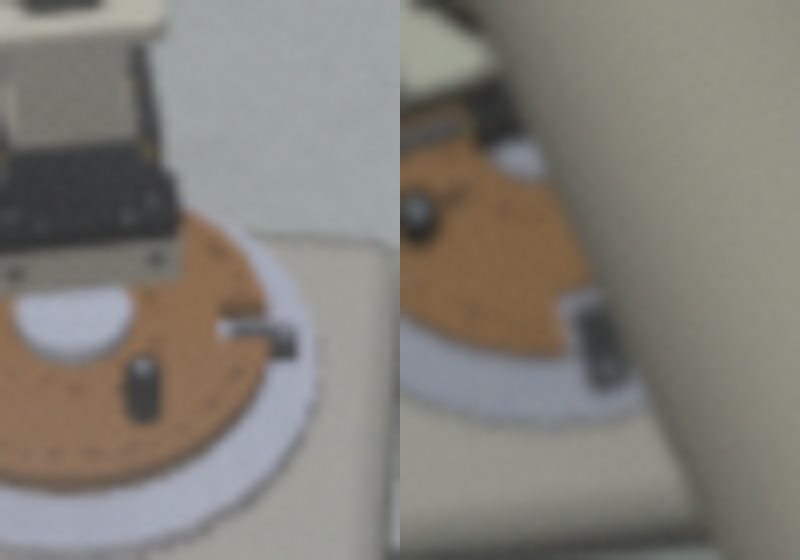

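The left notch edge puts the notch centre within about 1° of the key, so it's lined up. Now I'll press on the hub.

Call:
drive_tool --targets '[15,1,0,0,15,1,0,0,5,0,0,0,3,0,0,0,2,0,0,0,2,0,0,0,0,0,0,0]'

```text
time_s: 14.85
eef_pos: [0.5817, 0.0306, 0.162]
tcp_rot: [[0.0, 0.326, -0.945], [-0.0, -0.945, -0.326], [-1.0, 0.0, -0.0]]
wrist_force: [0.4, 0.4, -0.6]
width: 0.003
```

Call:
drive_tool --targets '[2,0,0,0,2,0,0,0,2,0,0,0,0,0,0,0]'

```text
time_s: 15.25
eef_pos: [0.5819, 0.0307, 0.1562]
tcp_rot: [[0.001, 0.326, -0.945], [0.0, -0.945, -0.326], [-1.0, 0.0, -0.001]]
wrist_force: [-0.8, 1.0, 3.8]
width: 0.009
```

Call:
drive_tool --targets '[2,0,0,0,2,0,0,0,0,0,0,0]'

```text
time_s: 15.55
eef_pos: [0.582, 0.0307, 0.1541]
tcp_rot: [[0.001, 0.326, -0.945], [-0.001, -0.945, -0.326], [-1.0, 0.001, -0.001]]
wrist_force: [-6.5, -0.6, 17.9]
width: 0.003
```

Call:
drive_tool --targets '[2,0,0,0,2,0,0,0,0,0,0,0]'

```text
time_s: 15.85
eef_pos: [0.5822, 0.0307, 0.1537]
tcp_rot: [[0.002, 0.326, -0.945], [-0.003, -0.945, -0.326], [-1.0, 0.004, -0.001]]
wrist_force: [-17.7, -2.1, 43.1]
width: 0.008
```

It bottomed out at z = 0.154, the home height, with the force rising sharply. I'll release and check.

Call:
drive_tool --targets '[-5,0,0,0,-10,0,0,0,-30,0,0,0,-30,0,0,0,-30,0,0,0,0,20,-30,0,0,20,-40,0,0,20,-40,0,0,20,-40,0,0,0,0,0]'

```text
time_s: 16.85
eef_pos: [0.753, 0.0014, 0.2483]
tcp_rot: [[-0.002, 0.322, -0.947], [0.001, -0.947, -0.322], [-1.0, -0.002, 0.001]]
wrist_force: [-0.8, -0.0, -0.7]
width: 0.005
```

```bash
python3 look.py 15; python3 pol.py pics/top15.png .142 .139
```

```text
16.85 [0.7530285  0.00141434 0.24825862] [-0.84878045 -0.00804738 -0.7078527 ]
notch 0.066 [-175.6, -157.2]
notch 0.07 [-175.4, -157.7]
notch 0.074 [-175.0, -158.0]
notch 0.078 [-174.8, -158.4]
key 0.074 [-170.2, -160.3] 59.48828
key 0.078 [-170.2, -160.6] 61.75
key 0.082 [-170.0, -161.6] 66.9375
key 0.086 [-170.5, -161.2] 78.98242
key 0.09 [-170.7, -161.1] 82.03125
```

View pics/st15.png

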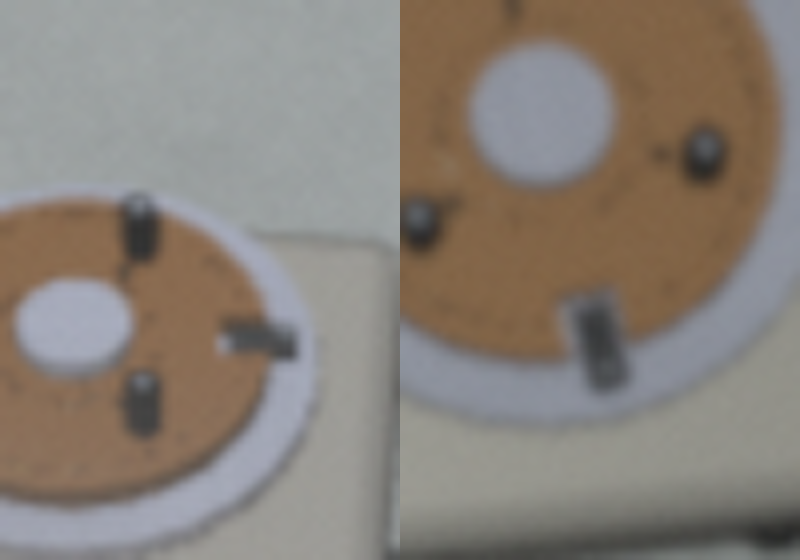

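The hub sank about 15 crop px in the side view, which is roughly 9 mm. The key sits centrally in the notch and the robot is clear, so I'm handing in.

```bash
python3 -c "
from rig import r
print(r.finish_job())"
```

```text
the job is handed in; nothing more can be done
None
```

The disc is home on the wheel head, its notch is around the drive key, and the job is handed in at about 17 s of the 58 s allowed.

I pushed stop a clockwise about 71° with the shut fingertips. The last 2 mm push turned the disc about 2° too far, so I hopped over the stop and nudged it back. I then pressed the hub straight down.

**Seating:** the fingertip followed the hub down to z = 0.154 m, the home height, where the force rose sharply. The side view showed the hub about 9 mm lower afterwards.

**Alignment:** in the last top view, the notch centre was at about -166.5° and the key at about -166°, within the 2.5° of play.

**Points to note:**
- **Press force:** it briefly reached 43 N upward at the fingertips (47 N in all). That is well under the 120 N wrist limit, and only the fingertips were meant to be touching the hub. It is above the 40 N figure for the arm and gripper body.
- **Camera disagreement:** the top and side views put the disc centre about 5 mm apart. I used the mean for the press, and it landed on the hub.
- **Bystanders:** the tool's path stayed above or away from the spatula, bowl, cone holder and tile stand, and no unexpected force showed. I did not re-measure where they stand.

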